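# Brace the jar in the spring clamp, twist off its tight cap and hold it over the mouth

## Task

Push the upright capped glass jar into the open side of the spring clamp on the worktop until it is fully home against the back rest, so that the clamp's two sprung rollers snap round it and brace it. Then twist its tight cap anticlockwise (seen from above), stopping once the lugs are free - a little over an eighth of a turn does it, never go past a quarter turn - and lift it straight off. Finish while still holding the cap level about 2 cm above the jar's mouth, with the jar upright and still home in the clamp; leave the other things alone.

Things in the scene. Friction and masses are not known exactly. Their poses are not given: they have to be found in the camera images.
- jar_mid (a point): Loose upright hollow glass jar, 0.3 kg: round body 62 mm across up to 77 mm, then a flat shoulder to a 45 mm neck; rim 88 mm up (95 mm tall with its cap). With the cap off, a rubber sealing ring stands out of the neck: mouth at 95 mm. This point is on its axis, 44 mm above its underside; z up along the axis. Grip it firmly near the top of the body, above the clamp's back rest.
- cap_mid (a point): Knurled metal cap on the jar, 58 mm across, 14.5 mm high, 35 g. This point is on its axis, 7 mm above its lower edge; z up. Shut, its lower edge is 80.5 mm and its top 95 mm above the surface; right below it the jar's shoulder widens to 62 mm. A sprung seal pushes it up (4 N) against two ramps on the neck: about 0.1 N m to turn; an unbraced jar turns with it.
- cap_mark (a point): Small raised dark bar on the cap's top; this point is 26 mm from cap_mid along the cap's x axis. It starts 0 to 9 degrees anticlockwise of the jar's x axis; at 50 degrees the lugs are free and the cap lifts straight off; past 105 is over-twisted; a stop blocks clockwise. The neck with its seal reaches 14 mm up inside the cap.
- seat (a point): Centre of the jar's underside when fully home in the spring clamp, on the surface. The clamp is fixed: a wooden foot and back rest (42 mm high, rubber pads 31 mm from here) at +x, a sprung steel arm either side, 110 mm wide in all. x points from the open side into the clamp: the jar goes in along +x, upright on the surface, pushed with 5 to 10 N until it meets the pads.
- jaw_left: Left (+y) sprung steel arm of the clamp, 35 mm high, ending in an upright roller (12 mm thick, top 54 mm up) which when empty is 18 mm towards -x and 31 mm to the left of the seat; it gives way outwards and closes behind the jar's widest part. Origin at its hinge pin, 62 mm behind and 18 mm left of the seat.
- jaw_right: Right (-y) sprung arm of the clamp, mirror image of the left one; origin at its hinge pin, 62 mm behind and 18 mm right of the seat.
- honey_jar: Bystander: small honey jar 58x62x99 mm with a fixed lid and a label, loose; origin under its centre. Leave alone.
- tin_fish: Bystander: flat round food tin 86x86x40 mm, loose; origin under its centre. Leave alone.
- spice_jar: Bystander: slim spice jar 41x41x108 mm, loose, to the left of the clamp; origin under its centre. Leave alone.
- salt_shaker: Bystander: salt shaker 44x44x90 mm, loose, to the right of the clamp; origin under its centre. Leave alone.
- garlic: Bystander: garlic bulb 61x60x59 mm, loose; origin under its centre. Leave alone.

How it is judged:
On the way, in this order (a step that is already met when the one before it is completed fails the run):
1. the jar stands upright and fully home in the clamp, with both sprung rollers pressing on it (horizontal distance between jar_mid and seat below 0.006 m and angle between jar_mid's own z axis and vertical below 0.1 rad and height (world z) of jar_mid below 0.05 m and contact force between each of jaw_left, jaw_right and jar above 2 N), for 0.2 s.
2. the cap has been turned free (at least 46 degrees from the jar's x axis) on the braced jar (horizontal distance between jar_mid and seat below 0.006 m and angle between jar_mid's own z axis and vertical below 0.1 rad and height (world z) of jar_mid below 0.05 m and angle between the x axis of cap_mid and the x axis of jar_mid, either way round above 0.8 rad and horizontal distance between cap_mid and jar_mid below 0.005 m and z of cap_mid in the frame of jar_mid below 0.0485 m), for 0.1 s.
At the end, for the whole second after the job is handed in: Jar upright (6 degrees), its axis within 6 mm of the seat, both rollers pressing on it with over 2 N. Fingers hold the cap still, level (10 degrees), within 15 mm of the jar's axis, lower edge 3 to 42 mm above the mouth, cap and fingers clear of the jar (all of step 1 and z of cap_mid in the frame of jar_mid between 0.061 and 0.1 m and horizontal distance between cap_mid and jar_mid below 0.015 m and angle between cap_mid's own z axis and vertical below 0.17 rad and linear speed of cap below 0.02 m/s and contact force between the fingers and cap above 1 N and contact force between each of cap, the fingers and jar below 0.05 N); the arm keeps its last pose, push and grip.
It fails at once if the cap is twisted past about 105 degrees while still on the jar (z of cap_mid in the frame of jar_mid below 0.0485 m and horizontal distance between cap_mid and jar_mid below 0.005 m and x of cap_mark in the frame of jar_mid below -0.0068 m).
It fails at once if the jar is tipped by more than 20 degrees (angle between jar_mid's own z axis and vertical above 0.35 rad).
It fails at once if a bystander is pushed more than 3 cm from its place (distance of any of honey_jar, tin_fish, spice_jar, salt_shaker, garlic from where it was at the start of the episode above 0.03 m).
It also fails if it takes over 54 s, if anything falls off the work surface, if the arm or the gripper's body presses on something with over 40 N, if the wrist force passes 120 N, or if a joint passes its speed limit or range.

## Robot

A 6-joint arm with a two-finger parallel gripper is mounted at the origin on a cart in front of the work surface, level with it; the furniture and walls round the work are solid. World frame = base frame: x ahead of the robot, y to its left, z up, the work surface at z = 0. Lengths are in m, angles in rad, forces in N, time in s.
With the tool pointing down it reaches from about 0.375 to 0.9 m from the base axis. Payload 3.1 kg.
Tool frame: the origin (TCP) lies on the centre line of the jaws, within the pads' length; the fingertips stand 19 mm ahead of it and the grasp point (between the pads) is the TCP; z points along the fingers, y is the line along which they close (so a half turn about z gives the same grasp; the last joint's range is limited). The gripper opens to 85 mm and grips with 20 to 120 N. Pads are 22 mm wide; open, the fingers measure 114 mm over their backs; the gripper's body (76 mm by 85 mm) begins 54 mm behind the grasp point. The pads swing forward as they close: fully open they stand 13 mm farther back than shut.
Start: joints at [0.934, 0.527, 1.433, -0, 1.181, -0.178], TCP at [0.276, 0.561, 0.25] pointing down, gripper open.
Joint ranges: [-3.08, 3.08], [-0.75, 2.2], [0.22, 2.44], [-1.43, 4.57], [0, 2.65], [-2.85, 2.85]. Speed limits (rad/s): [2.79, 2.79, 3.14, 3.14, 3.14, 3.14].

## Interface

Orientations are given as a unit quaternion [x, y, z, w].
In Python, from station import manip gives the robot as it stands.
- The arm moves only by the tool servo_tool, never from a script. Its argument "rows" is a list that holds one entry, the list of rows, each a list of 7 numbers: the turn, a rotation vector about the tool's x, y, z in degrees, then the shift along the tool's x, y, z in m, then the gripper command: -1 is shut, 1 is fully open, values between are in proportion. In form: [[[wx, wy, wz, tx, ty, tz, jaw], ...]]. A call has 1 to 8 rows; each row shifts and turns the commanded pose from where the row before left it, along the tool's axes as they then stand; what a row does not reach is not made up. A row lasts 1/12 s, in which the tool goes at most 41.7 mm and 7.16 degrees, less where a joint would pass 70% of its speed; a pose out of reach is approached as far as the arm can. A call is refused whole if a number of a shift passes 0.0417 or a number of a turn 7.16, either way. A call with a gripper value outside its range is refused whole. The fingers move at their own pace and stop on an object; "squeeze" is the grip in N (left out, the last holds). Time passes only in rows, so rows that do not move let the fingers close. It gives the time, the measured TCP pose, the force, the opening and the grip force at its end, in the units of the state.
- manip.sense(): the state, without advancing time (a new reading comes with each control period).
- manip.snapshot(name): name is "scene" or "top" or "wrist"; returns the picture (480x640x3 uint8, blue, green, red); there is no depth.
- manip.camera_info(name): a dict with "K" (3x3 intrinsics, pixels), "camera_from_world" (4x4, takes a point from world to camera coordinates). Camera axes: x right, y down, z forward; pixel columns grow to the right and rows downward; lengths in m; the calibration is good to about 2 mm. A picture is of the moment at which its call begins: read the wrist's pose just before it. camera_info takes no time and is no camera call; for the wrist camera it gives the pose at the moment of the call.
- manip.sign_off(): hands the job in; it is judged then, once.
The state is a dict: "t": time; "q": joint angles; "qd": joint speeds; "tau": joint torques, N m; "tcp_pos": TCP position; "tool_rot": TCP orientation; "force": force on the tool from outside, world axes, zero at the start; "ft_torque": the same for the moment, N m; "finger_gap": opening from 0.0 (shut) to 1.0 (fully open); "gripper_force": force on a finger pad.
Only numpy, scipy, OpenCV 4.12 (cv2) and the standard library are available. Lean on these libraries where they do the work, as an engineer would, in place of code of your own. Each camera call takes 0.05 s, during which the arm holds its last target. There are 200 camera calls.

## Working session

There is one attempt and no reset: what is moved stays moved. The work goes in short steps, Python scripts to look and compute and a tool call to move; the robot and the scene stay as the last step left them, time stands still between calls to the robot, and variables do not carry over. Pictures are saved under pics/ and viewed, at most 11 in all, crops included, and the job is handed in when it is done.

Besides the shell and the picture viewer there is one more tool, called after "Emit:" in YAML: its name, and indented under it one key for each argument. servo_tool: Moves the arm, as the interface text tells. Its arguments: {"type":"object","properties":{"rows":{"type":"array","items":{"type":"array","items":{"type":"array","items":{"type":"number"}}}},"squeeze":{"type":"number"}},"required":["rows"]}

```bash
mkdir -p pics; python3 - <<'E'
from station import manip
import cv2,numpy as np
s=manip.sense();print({k:np.round(v,3) for k,v in s.items()})
for n in("scene","top"):
    cv2.imwrite(f"pics/{n}0.png",manip.snapshot(n));c=manip.camera_info(n);print(n,np.round(c["K"],1).tolist(),np.round(c["camera_from_world"],3).tolist())
E
```

```text
{'t': np.float64(0.0), 'q': array([ 0.934,  0.528,  1.434, -0.   ,  1.181, -0.179]), 'qd': array([ 0.001, -0.001, -0.   , -0.001, -0.001, -0.   ]), 'tau': array([ 1.0000e-03, -4.4235e+01, -1.7802e+01, -0.0000e+00,  8.0000e-03,
       -0.0000e+00]), 'tcp_pos': array([0.276, 0.56 , 0.249]), 'tool_rot': array([ 0.227,  0.974, -0.001, -0.   ]), 'force': array([-0.705,  0.244,  0.467]), 'ft_torque': array([ 0.025, -0.031, -0.055]), 'gripper_force': np.float64(0.0), 'finger_gap': np.float64(1.004)}
scene [[575.1, 0.0, 318.4], [0.0, 575.1, 245.9], [0.0, 0.0, 1.0]] [[0.666, -0.746, 0.013, -0.521], [-0.297, -0.282, -0.912, 0.185], [0.684, 0.604, -0.409, 0.756], [0.0, 0.0, 0.0, 1.0]]
top [[504.9, 0.0, 326.4], [0.0, 504.9, 238.6], [0.0, 0.0, 1.0]] [[-0.001, -1.0, 0.029, -0.208], [-0.984, -0.005, -0.18, 0.532], [0.18, -0.028, -0.983, 0.986], [0.0, 0.0, 0.0, 1.0]]
```

View pics/top0.png

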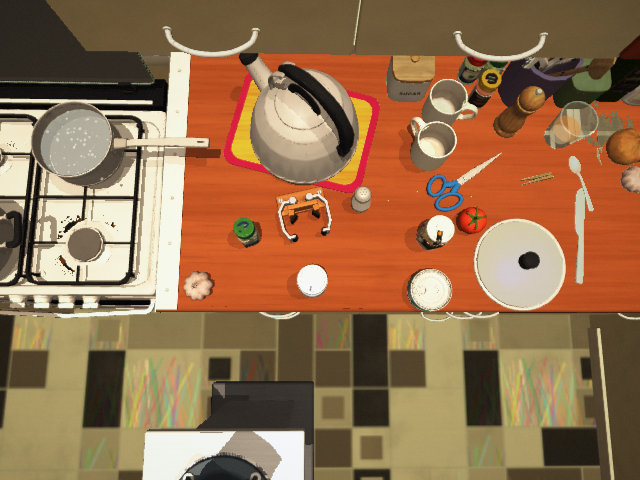

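View pics/scene0.png

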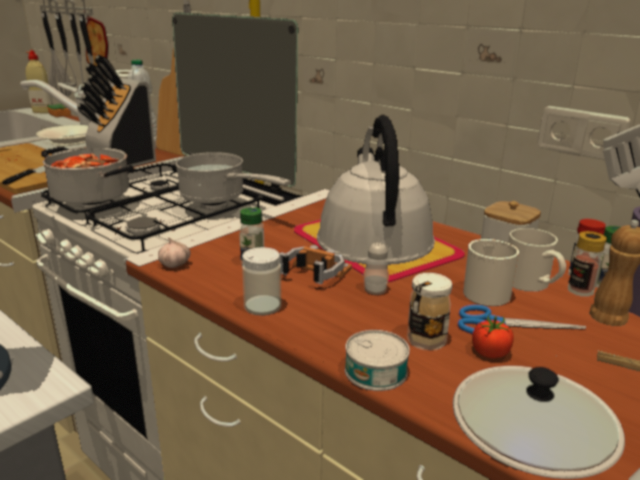

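The top view shows the jar's white cap at about (312,281) and the clamp at about (304,213), open towards the robot. The spice jar is at (245,231), the salt shaker at (361,199) and the garlic at (198,286). Next I'll measure these and enlarge the area.

```bash
cat >h.py <<'E'
from station import manip
import cv2,numpy as np
def ray(n,uv,z,c=None):
    c=c or manip.camera_info(n);T=np.array(c["camera_from_world"]);R=T[:3,:3];o=-R.T@T[:3,3]
    d=R.T@np.linalg.solve(np.array(c["K"]),[uv[0],uv[1],1.]);return (o+d*(z-o[2])/d[2])
def proj(n,p,c=None):
    c=c or manip.camera_info(n);q=np.array(c["K"])@(np.array(c["camera_from_world"])@[*p,1])[:3];return q[:2]/q[2]
E
python3 - <<'E'
from h import *
i=cv2.imread("pics/top0.png")
g=cv2.cvtColor(i,cv2.COLOR_BGR2HSV)
m=((g[...,1]<90)&(g[...,2]>120)).astype(np.uint8); 
sub=np.zeros_like(m);sub[258:303,290:335]=m[258:303,290:335]
cs,_=cv2.findContours(sub,0,2);c=max(cs,key=cv2.contourArea);(x,y),r=cv2.minEnclosingCircle(c);print(x,y,r,ray("top",(x,y),.09))
for nm,uv,z in[("spice",(245,229),.1),("salt",(362,193),.09),("garlic",(198,286),.03),("rollL",(294,239),.054),("rollR",(326,233),.054)]:print(nm,ray("top",uv,z).round(3))
a=cv2.resize(i[180:305,225:385],None,fx=5,fy=4.8*5/4.8*.96,interpolation=3);a=cv2.resize(i[180:300,225:385],None,fx=5,fy=5,interpolation=cv2.INTER_CUBIC);cv2.imwrite("pics/crop.png",a)
E
```

```text
312.0 280.3548278808594 16.148496627807617 [ 0.44313384 -0.17799955  0.09      ]
spice [ 0.542 -0.047  0.1  ]
salt [ 0.62  -0.278  0.09 ]
garlic [0.437 0.055 0.03 ]
rollL [ 0.531 -0.141  0.054]
rollR [ 0.544 -0.206  0.054]
```

View pics/crop.png

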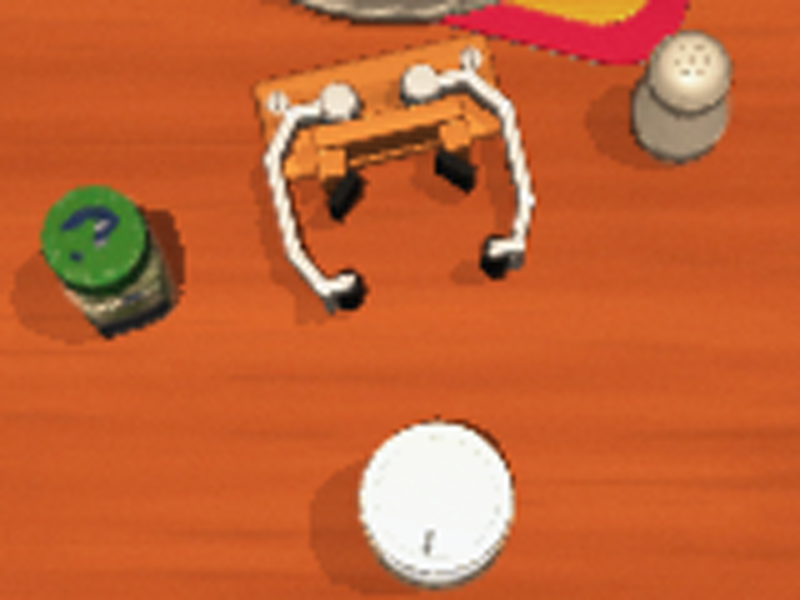

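```bash
python3 - <<'E'
from h import *
f=lambda x,y:(225+(x-2)/5,180+(y-2)/5)
L=ray("top",f(347,290),.052);R=ray("top",f(498,255),.052);print("roll",L.round(4),R.round(4),np.linalg.norm(L-R))
y=(L-R)/np.linalg.norm(L-R);x=np.array([y[1],-y[0],0]);print("ang",np.degrees(np.arctan2(x[1],x[0])))
print("seat from rollers",((L+R)/2+.018*x).round(4))
for z in(.035,.045):
    a=ray("top",f(338,102),z);b=ray("top",f(421,82),z);d=a-b;print("pins",z,a.round(4),b.round(4),np.linalg.norm(d),np.degrees(np.arctan2(-d[0],d[1])),((a+b)/2-.062*x).round(4))
print("cap",ray("top",f(436,497),.095).round(4),"mark",ray("top",f(430,542),.095).round(4))
E
```

```text
roll [ 0.5346 -0.1407  0.052 ] [ 0.5495 -0.2026  0.052 ] 0.06369987320506869
ang 13.57397501461769
seat from rollers [ 0.5595 -0.1675  0.052 ]
pins 0.035 [ 0.6185 -0.1354  0.035 ] [ 0.6275 -0.1704  0.035 ] 0.03613103390005246 14.389902257241504 [ 0.5627 -0.1675  0.035 ]
pins 0.045 [ 0.6158 -0.1358  0.045 ] [ 0.6247 -0.1705  0.045 ] 0.035782359997766536 14.3899022572413 [ 0.56   -0.1677  0.045 ]
cap [ 0.4453 -0.1776  0.095 ] mark [ 0.4279 -0.1754  0.095 ]
```

Emit:
servo_tool:
  rows:
    - [[0, 0, 6.5, 0, 0, 0, 1], [0, 0, 6.5, 0, 0, 0, 1], [0, 0, 6.5, 0, 0, 0, 1], [0, 0, 6.5, 0, 0, 0, 1], [0, 0, 6.5, 0, 0, 0, 1], [0, 0, 6.5, 0, 0, 0, 1], [0, 0, 6.5, 0, 0, 0, 1], [0, 0, 6.0, 0, 0, 0, 1]]

```text
t: 0.77
tcp_pos: [0.2759, 0.5603, 0.2497]
tool_rot: [0.63, 0.777, -0.001, 0.0]
force: [-0.3, -0.1, -0.3]
finger_gap: 1.0
gripper_force: 0.0
```

Emit:
servo_tool:
  rows:
    - [[0, 0, 0, -0.03, 0.025, 0, 1], [0, 0, 0, -0.03, 0.025, 0, 1], [0, 0, 0, -0.03, 0.025, 0, 1], [0, 0, 0, -0.03, 0.025, 0, 1], [0, 0, 0, -0.04, 0, 0, 1], [0, 0, 0, -0.04, 0, 0, 1], [0, 0, 0, -0.04, 0, 0, 1], [0, 0, 0, -0.04, 0, 0, 1]]

```text
t: 1.43
tcp_pos: [0.4333, 0.3063, 0.2498]
tool_rot: [0.627, 0.779, -0.001, -0.0]
force: [-0.3, -0.1, 0.5]
finger_gap: 0.998
gripper_force: 0.0
```

Emit:
servo_tool:
  rows:
    - [[0, 0, 0, -0.04, 0, 0, 1], [0, 0, 0, -0.04, 0, 0, 1], [0, 0, 0, -0.04, 0, 0, 1], [0, 0, 0, -0.04, 0, 0, 1], [0, 0, 0, -0.04, 0, 0, 1], [0, 0, 0, -0.04, 0, 0, 1], [0, 0, 0, -0.04, 0, 0, 1], [0, 0, 0, -0.04, 0, 0, 1]]

```text
t: 2.1
tcp_pos: [0.5012, -0.0063, 0.2501]
tool_rot: [0.628, 0.779, -0.0, -0.0]
force: [1.0, 0.4, 0.6]
finger_gap: 1.001
gripper_force: 0.0
```

Emit:
servo_tool:
  rows:
    - [[0, 0, 0, -0.04, -0.02, 0, 1], [0, 0, 0, -0.04, -0.02, 0, 1], [0, 0, -2, -0.04, -0.02, 0, 1], [0, 0, 0, -0.02, -0.02, 0, 1], [0, 0, 0, 0, 0, 0, 1], [0, 0, 0, 0, 0, 0, 1]]

```text
t: 2.6
tcp_pos: [0.4553, -0.1509, 0.25]
tool_rot: [0.615, 0.788, 0.0, -0.001]
force: [0.6, 0.5, -0.3]
finger_gap: 1.0
gripper_force: 0.0
```

```bash
python3 - <<'E'
from h import *
c=manip.camera_info("wrist");cv2.imwrite("pics/w0.png",manip.snapshot("wrist"));np.savez("pics/w0.npz",K=c["K"],camera_from_world=c["camera_from_world"])
T=np.array(c["camera_from_world"]);print((-T[:3,:3].T@T[:3,3]).round(3))
E
```

```text
[ 0.436 -0.073  0.374]
```

View pics/w0.png

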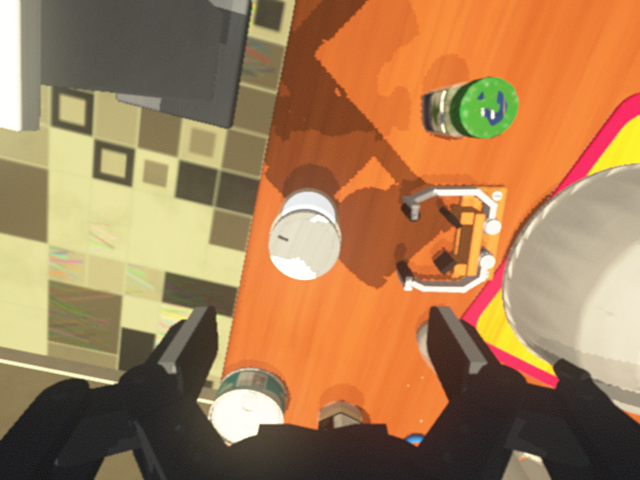

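The wrist view shows the cap top centred at about (306,245), with the mark at (283,239). The clamp's rollers are at about (410,211) and (406,269), and its pins at (493,227) and (487,260).

```bash
python3 - <<'E'
from h import *
z=np.load("pics/w0.npz");c={k:z[k] for k in z}
i=cv2.imread("pics/w0.png");r=lambda uv,h:ray("",uv,h,c).round(4)
print("cap",r((305.5,246),.095),"edges",r((270.5,243),.095),r((341,243),.095),"mark",r((283,239),.095))
for n,p in(("top-based jar",(.4453,-.1776,.095)),("seat",(.560,-.1675,0)),("pinL",(.616,-.1358,.045)),("rL",(.5346,-.1407,.052)),("rR",(.5495,-.2026,.052))):print(n,proj("",p,c).round(1))
L=r((493,227),.042);R=r((487,260),.042);print("pins",L,R,np.degrees(np.arctan2(*(-(L-R)[:2]*[1,-1]))))
print("pads? rollers",r((410,211),.052),r((406,268),.052))
a=cv2.resize(i[170:300,255:515],None,fx=3,fy=3,interpolation=2);cv2.imwrite("pics/w0c.png",a)
E
```

```text
cap [ 0.4469 -0.1735  0.095 ] edges [ 0.4188 -0.1779  0.095 ] [ 0.4741 -0.164   0.095 ] mark [ 0.4279 -0.1721  0.095 ]
top-based jar [302.5 250.2]
seat [413. 235.]
pinL [491.3 232.5]
rL [409.3 219.2]
rR [403.7 282.6]
pins [ 0.6171 -0.1308  0.042 ] [ 0.6244 -0.1637  0.042 ] 12.51036684093947
pads? rollers [ 0.5328 -0.1332  0.052 ] [ 0.5468 -0.1875  0.052 ]
```

View pics/w0c.png

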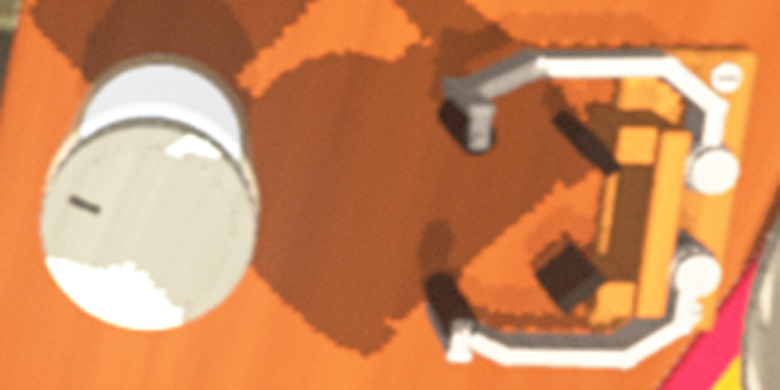

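The enlarged crop puts the roller tops at full-image (415,215) and (408,286), the pins at (492.7,226) and (487.3,261), and the cap centre at (304.7,245.3).

```bash
python3 - <<'E'
from h import *
z=np.load("pics/w0.npz");c={k:z[k] for k in z}
r=lambda uv,h:ray("",uv,h,c)
print("cap",r((304.7,245.3),.095))
L=r((415,215),.054);R=r((408,285.7),.054);P=r((492.7,226),.04);Q=r((487.3,261),.04)
print(L,R,np.linalg.norm(L-R),P,Q,np.linalg.norm(P-Q))
m=(L+R)/2;p=(P+Q)/2;d=(p-m)[:2];print(np.linalg.norm(d),np.degrees(np.arctan2(d[1],d[0])),"seat",m[:2]+d/np.linalg.norm(d)*.018)
s=manip.sense();print(s["tcp_pos"],s["tool_rot"])
E
```

```text
cap [ 0.4460938  -0.17307552  0.095     ]
[ 0.53777208 -0.13526005  0.054     ] [ 0.5538019  -0.20394471  0.054     ] 0.07053040196307978 [ 0.61756416 -0.13031551  0.04      ] [ 0.6262559  -0.16520152  0.04      ] 0.03595247799864537
0.07919514596768708 16.011081981300958 seat [ 0.56308874 -0.16463756]
[ 0.45573836 -0.14982673  0.250057  ] [ 6.14528138e-01  7.88894695e-01  2.30062452e-04 -5.23674693e-04]
```

Emit:
servo_tool:
  rows:
    - [[0, 0, 0, -0.0225, -0.016, 0, 1], [0, 0, 0, 0, 0, 0.03, 1], [0, 0, 0, 0, 0, 0.03, 1], [0, 0, 0, 0, 0, 0.03, 1], [0, 0, 0, 0, 0, 0, 1], [0, 0, 0, 0, 0, 0, 1]]

```text
t: 3.15
tcp_pos: [0.4458, -0.1737, 0.1594]
tool_rot: [0.613, 0.79, -0.0, -0.002]
force: [0.8, 0.5, 0.8]
finger_gap: 0.999
gripper_force: 0.0
```

```bash
python3 - <<'E'
from h import *
c=manip.camera_info("wrist");cv2.imwrite("pics/w1.png",manip.snapshot("wrist"));np.savez("pics/w1.npz",K=c["K"],camera_from_world=c["camera_from_world"])
s=manip.sense();print(s["tcp_pos"],proj("",(.446,-.1755,.095),c),proj("",(.5615,-.166,0),c))
E
```

```text
[ 0.44678376 -0.17457129  0.16064385] [322.30423267 270.88139123] [461.3551024  246.50325279]
```

View pics/w1.png

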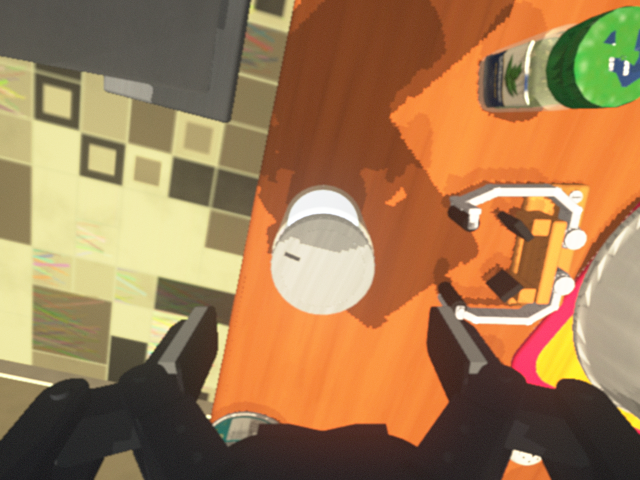

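The wrist view shows the cap at (323,264), centred between the fingers, and the clamp to the right at about (515,255). I'll go down and grip.

Emit:
servo_tool:
  rows:
    - [[0, 0, 0, 0.001, 0, 0.03, 1], [0, 0, 0, 0, 0, 0.03, 1], [0, 0, 0, 0, 0, 0.02, 1], [0, 0, 0, 0, 0, 0.016, 1], [0, 0, 0, 0, 0, 0, 1], [0, 0, 0, 0, 0, 0, -1], [0, 0, 0, 0, 0, 0, -1], [0, 0, 0, 0, 0, 0, -1]]
  squeeze: 40

```text
t: 3.87
tcp_pos: [0.4469, -0.1751, 0.0664]
tool_rot: [0.614, 0.79, -0.0, 0.002]
force: [-0.9, -0.5, 4.3]
finger_gap: 0.715
gripper_force: 42.9
```

Emit:
servo_tool:
  rows:
    - [[0, 0, 0, 0, 0, 0, -1], [0, 0, 0, 0, 0, 0, -1], [0, 0, 0, 0, 0, 0, -1], [0, 0, 0, 0, 0, 0, -1]]

```text
t: 4.2
tcp_pos: [0.4468, -0.1752, 0.0663]
tool_rot: [0.614, 0.79, 0.0, 0.002]
force: [-0.6, 0.8, 6.7]
finger_gap: 0.714
gripper_force: 43.4
```

Emit:
servo_tool:
  rows:
    - [[0, 0, 0, 0, 0, -0.001, -1], [0, 0, 0, -0.006, 0.005, 0, -1], [0, 0, 0, -0.007, 0.015, 0, -1], [0, 0, 0, -0.006, 0.015, 0, -1], [0, 0, 0, 0, 0.015, 0, -1], [0, 0, 0, 0, 0.015, 0, -1], [0, 0, 0, 0, 0, 0, -1], [0, 0, 0, 0, 0, 0, -1]]

```text
t: 4.87
tcp_pos: [0.516, -0.1777, 0.0664]
tool_rot: [0.614, 0.789, 0.001, 0.003]
force: [4.4, 1.9, 4.4]
finger_gap: 0.714
gripper_force: 45.2
```

```bash
python3 - <<'E'
from h import *
c=manip.camera_info("wrist");w=manip.snapshot("wrist");t=manip.snapshot("top")
s=manip.sense();print(s["tcp_pos"],s["force"])
a=np.hstack([cv2.resize(t[180:280,255:360],(420,400),interpolation=2),cv2.resize(w[140:365,210:420][:, :],(373,400))]);cv2.imwrite("pics/b.png",a)
E
```

```text
[ 0.51585818 -0.17777485  0.0664029 ] [5.03018398 2.81929102 4.66984365]
```

View pics/b.png

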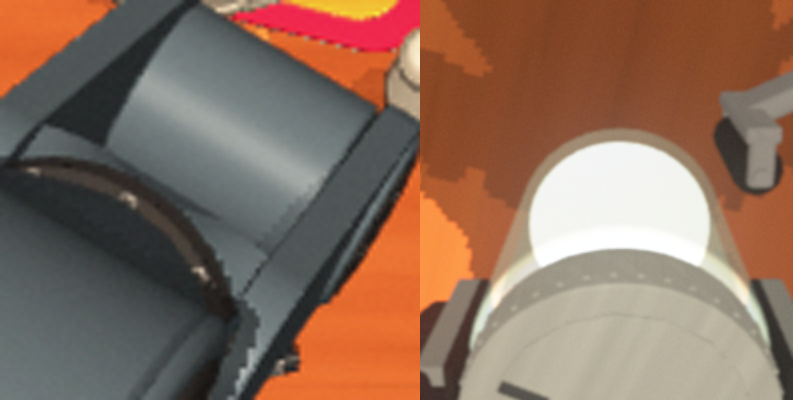

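The top view is blocked by the arm. The wrist view shows the jar upright in the fingers and the left roller ahead, clear of them. Now I'll push in.

Emit:
servo_tool:
  rows:
    - [[0, 0, 0, 0, 0.004, 0, -1], [0, 0, 0, 0, 0.004, 0, -1], [0, 0, 0, 0, 0.004, 0, -1], [0, 0, 0, 0, 0.004, 0, -1], [0, 0, 0, 0, 0.004, 0, -1], [0, 0, 0, 0, 0.002, 0, -1], [0, 0, 0, 0, 0, 0, -1]]

```text
t: 5.55
tcp_pos: [0.5272, -0.1725, 0.0667]
tool_rot: [0.612, 0.791, -0.005, -0.007]
force: [-18.3, -7.7, 21.8]
finger_gap: 0.714
gripper_force: 47.0
```

Emit:
servo_tool:
  rows:
    - [[0, 0, 0, 0, 0.004, 0, -1], [0, 0, 0, 0, 0.004, 0, -1], [0, 0, 0, 0, 0.004, 0, -1], [0, 0, 0, 0, 0.004, 0, -1], [0, 0, 0, 0, 0.002, 0, -1], [0, 0, 0, 0, 0, 0, -1], [0, 0, 0, 0, 0, 0, -1]]

```text
t: 6.13
tcp_pos: [0.5385, -0.1674, 0.067]
tool_rot: [0.611, 0.791, -0.008, -0.013]
force: [-28.6, -10.7, 32.5]
finger_gap: 0.712
gripper_force: 48.0
```

Emit:
servo_tool:
  rows:
    - [[0, 0, 0, 0, 0, -0.002, -1], [0, 0, 0, 0, 0, -0.001, -1], [0, 0, 0, 0, 0, 0, -1], [0, 0, 0, 0, 0, 0, -1]]

```text
t: 6.47
tcp_pos: [0.5497, -0.167, 0.0672]
tool_rot: [0.614, 0.789, -0.001, -0.003]
force: [-2.7, -0.4, -4.1]
finger_gap: 0.711
gripper_force: 45.2
```

```bash
python3 - <<'E'
from h import *
s=manip.sense();print({k:np.round(s[k],3) for k in("tcp_pos","tool_rot","force","ft_torque","q")})
w=manip.snapshot("wrist");t=manip.snapshot("scene")
a=np.hstack([cv2.resize(t[215:315,200:320],(360,300),interpolation=2),cv2.resize(w[100:400,180:620],(440,300))]);cv2.imwrite("pics/c.png",a)
E
```

```text
{'tcp_pos': array([ 0.55 , -0.167,  0.067]), 'tool_rot': array([ 0.614,  0.789, -0.001, -0.003]), 'force': array([-2.745, -0.433, -4.129]), 'ft_torque': array([-0.263,  0.508,  0.054]), 'q': array([-4.890e-01,  7.270e-01,  1.689e+00, -1.000e-03,  7.310e-01,
       -7.370e-01])}
```

View pics/c.png

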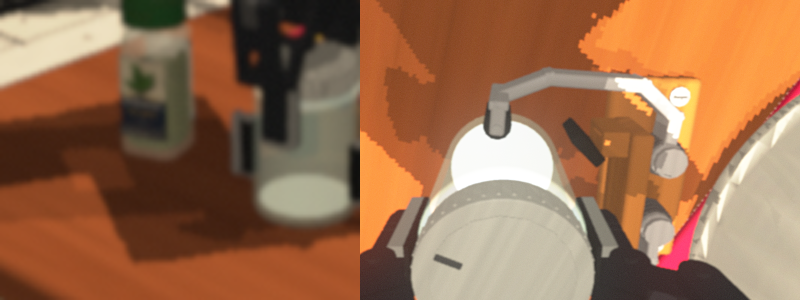

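The wrist view shows the jar between the arms. The left roller is at its widest point (about (497,118) in the panel), and the back pads are still slightly ahead. I'll push on gently.

Emit:
servo_tool:
  rows:
    - [[0, 0, 0, 0, 0.003, 0, -1], [0, 0, 0, 0, 0.003, 0, -1], [0, 0, 0, 0, 0.003, 0, -1], [0, 0, 0, 0, 0.002, 0, -1], [0, 0, 0, 0, 0, 0, -1], [0, 0, 0, 0, 0, 0, -1]]

```text
t: 7.07
tcp_pos: [0.5633, -0.1645, 0.0679]
tool_rot: [0.614, 0.79, -0.0, 0.0]
force: [-0.8, -1.9, -11.7]
finger_gap: 0.712
gripper_force: 45.7
```

Emit:
servo_tool:
  rows:
    - [[0, 0, 0, 0, 0.002, 0, -1], [0, 0, 0, 0, 0, 0, -1], [0, 0, 0, 0, 0.002, 0, -1], [0, 0, 0, 0, 0, 0, -1]]

```text
t: 7.4
tcp_pos: [0.5637, -0.1643, 0.068]
tool_rot: [0.613, 0.79, -0.002, -0.003]
force: [-9.4, -7.1, -5.6]
finger_gap: 0.713
gripper_force: 46.4
```

Emit:
servo_tool:
  rows:
    - [[0, 0, 0, 0, 0, 0.0015, -1], [0, 0, 0, 0, 0.001, 0.001, -1], [0, 0, 0, 0, 0, 0, -1], [0, 0, 0, 0, 0, 0, -1]]

```text
t: 7.73
tcp_pos: [0.5639, -0.1643, 0.0678]
tool_rot: [0.613, 0.79, -0.003, -0.003]
force: [-14.5, -6.1, 9.7]
finger_gap: 0.714
gripper_force: 47.7
```

Emit:
servo_tool:
  rows:
    - [[0, 0, 0, 0, 0, 0, 1], [0, 0, 0, 0, 0, 0, 1], [0, 0, 0, 0, 0, 0, 1], [0, 0, 0, 0, 0, 0, 1], [0, 0, 0, 0, 0, 0, 1], [0, 0, 0, 0, 0, 0, 1]]

```text
t: 8.23
tcp_pos: [0.5685, -0.1631, 0.066]
tool_rot: [0.614, 0.79, 0.0, 0.0]
force: [-0.1, -0.1, 0.5]
finger_gap: 0.997
gripper_force: 0.0
```

```bash
python3 - <<'E'
from h import *
s=manip.sense();print({k:np.round(s[k],4) for k in("tcp_pos","tool_rot","force","q")})
c=manip.camera_info("wrist");w=manip.snapshot("wrist");cv2.imwrite("pics/d.png",w);np.savez("pics/d.npz",K=c["K"],camera_from_world=c["camera_from_world"])
E
```

```text
{'tcp_pos': array([ 0.5685, -0.1631,  0.066 ]), 'tool_rot': array([6.137e-01, 7.896e-01, 2.000e-04, 5.000e-04]), 'force': array([-0.1172, -0.0574,  0.4638]), 'q': array([-4.6830e-01,  7.4100e-01,  1.6502e+00,  3.0000e-04,  7.4940e-01,
       -7.1790e-01])}
```

View pics/d.png

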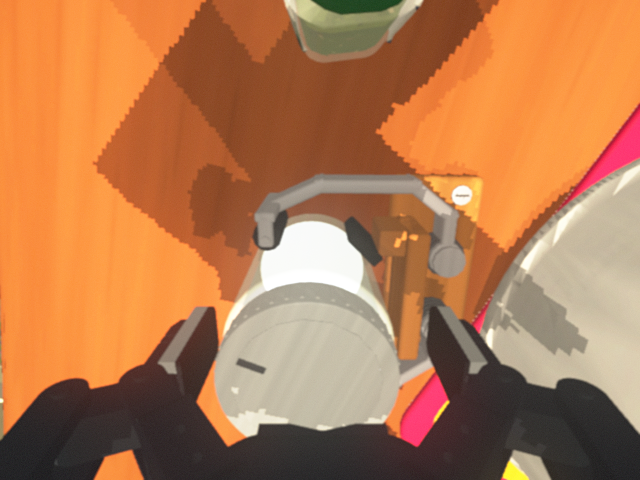

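The wrist view shows the jar against the back pad at (365,240). The left roller is closed behind its widest part at (268,230), and the cap's centre is at about (308,367). Next I'll work out the fingertip depth and the cap's position.

```bash
python3 - <<'E'
from h import *
z=np.load("pics/d.npz");c={k:z[k] for k in z}
s=manip.sense();from scipy.spatial.transform import Rotation as Ro
R=Ro.from_quat(s["tool_rot"]).as_matrix();p=s["tcp_pos"]
for x in(-.011,.011):
  for d in(0,.006,.012,.019):
    print(x,d,[proj("",p+R@[x,y,d],c).round(0).tolist() for y in(-.0425,-.030,.030,.0425)])
q=ray("",(308,367),.095,c);print("cap",q,"in tool",R.T@(q-p))
print("seat proj of cap exp",proj("",(.5638,-.1645,.095),c))
E
```

```text
-0.011 0 [[216.0, 356.0], [247.0, 356.0], [397.0, 356.0], [428.0, 356.0]]
-0.011 0.006 [[220.0, 347.0], [250.0, 347.0], [394.0, 347.0], [424.0, 347.0]]
-0.011 0.012 [[224.0, 339.0], [253.0, 339.0], [391.0, 339.0], [420.0, 339.0]]
-0.011 0.019 [[228.0, 330.0], [255.0, 330.0], [389.0, 330.0], [416.0, 330.0]]
0.011 0 [[211.0, 307.0], [243.0, 307.0], [400.0, 307.0], [433.0, 307.0]]
0.011 0.006 [[215.0, 300.0], [247.0, 300.0], [397.0, 300.0], [429.0, 300.0]]
0.011 0.012 [[219.0, 293.0], [249.0, 293.0], [395.0, 293.0], [425.0, 293.0]]
0.011 0.019 [[223.0, 285.0], [252.0, 285.0], [392.0, 285.0], [420.0, 285.0]]
cap [ 0.56241405 -0.15777638  0.095     ] in tool [ 0.00656134 -0.00432945 -0.02913243]
seat proj of cap exp [307.26351554 385.13265305]
```

```bash
python3 - <<'E'
from h import *
from scipy.spatial.transform import Rotation as Ro
s=manip.sense();R=Ro.from_quat(s["tool_rot"]).as_matrix();p=s["tcp_pos"]
z=np.load("pics/d.npz");c={k:z[k] for k in z}
i=cv2.imread("pics/d.png")
for u in(300,312):print(u,[int(v) for v in i[270:330:2,u].mean(1)])
for v,h,o in((285,.0805,29),(300,.095,29),(305,.095,29),(437,.095,-29)):
    print(v,(R.T@(ray("",(308,v),h,c)-p))[0]*1000-o)
E
```

```text
300 [253, 254, 255, 255, 255, 255, 208, 162, 165, 162, 160, 162, 162, 170, 172, 163, 186, 196, 191, 193, 190, 190, 189, 188, 186, 187, 190, 188, 186, 187]
312 [253, 254, 255, 255, 255, 255, 201, 163, 164, 160, 163, 165, 165, 166, 162, 162, 187, 194, 191, 190, 191, 190, 187, 190, 190, 177, 191, 192, 192, 193]
285 -1.4527459754570806
300 0.8121836056100484
305 -0.8182788962497227
437 7.554029347693579
```

Emit:
servo_tool:
  rows:
    - [[0, 0, 0, 0, -0.0025, -0.013, 1], [0, 0, 0, 0, -0.0022, -0.014, 1], [0, 0, 0, 0, 0, 0, 1], [0, 0, 0, 0, 0, 0, 1]]

```text
t: 8.62
tcp_pos: [0.5641, -0.1649, 0.0946]
tool_rot: [0.614, 0.789, 0.0, 0.002]
force: [1.0, -0.7, -0.5]
finger_gap: 1.002
gripper_force: 0.0
```

Emit:
servo_tool:
  rows:
    - [[0, 0, 0, 0, 0, 0, -1], [0, 0, 0, 0, 0, 0, -1], [0, 0, 0, 0, 0, 0, -1], [0, 0, 0, 0, 0, 0, -1], [0, 0, 0, 0, 0, 0, -1], [0, 0, 0, 0, 0, 0, -1]]
  squeeze: 50

```text
t: 9.12
tcp_pos: [0.5631, -0.1643, 0.0927]
tool_rot: [0.614, 0.789, -0.0, -0.0]
force: [-0.7, -0.8, 2.0]
finger_gap: 0.668
gripper_force: 53.6
```

Emit:
servo_tool:
  rows:
    - [[0, 0, -5, 0, 0, 0, -1], [0, 0, -5, 0, 0, 0, -1], [0, 0, -5, 0, 0, 0, -1], [0, 0, -5, 0, 0, 0, -1], [0, 0, 0, 0, 0, 0, -1], [0, 0, 0, 0, 0, 0, -1]]

```text
t: 9.62
tcp_pos: [0.5633, -0.1636, 0.0926]
tool_rot: [0.468, 0.884, 0.0, -0.0]
force: [-0.1, 3.3, 1.9]
finger_gap: 0.664
gripper_force: 53.9
```

```bash
cat >look.py <<'E'
from h import *
import sys
s=manip.sense();print({k:np.round(s[k],3) for k in("tcp_pos","tool_rot","force","ft_torque","finger_gap","q")})
n=sys.argv[1];w=manip.snapshot("wrist");t=manip.snapshot("scene")
cv2.imwrite(f"pics/{n}.png",np.hstack([cv2.resize(t[215:315,220:320],(300,300),interpolation=2),cv2.resize(w[120:480,100:640],(450,300))]))
g=w[240:480,200:430].copy();cv2.imwrite(f"pics/{n}_w.png",w)
m=(g.max(2)<110).astype(np.uint8);_,_,st,ce=cv2.connectedComponentsWithStats(m)
print([(np.round(ce[i]+[200,240]).tolist(),st[i][4]) for i in range(1,len(st)) if 60<st[i][4]<700])
E
python3 look.py e
```

```text
{'tcp_pos': array([ 0.563, -0.164,  0.093]), 'tool_rot': array([ 0.468,  0.884,  0.   , -0.   ]), 'force': array([-0.081,  3.299,  1.95 ]), 'ft_torque': array([ 0.58 , -0.131,  0.023]), 'finger_gap': np.float64(0.664), 'q': array([-4.740e-01,  6.940e-01,  1.652e+00,  1.000e-03,  7.960e-01,
       -1.070e+00])}
[([383.0, 251.0], np.int32(310)), ([424.0, 321.0], np.int32(257)), ([277.0, 318.0], np.int32(83))]
```

Emit:
servo_tool:
  rows:
    - [[0, 0, -5, 0, 0, 0, -1], [0, 0, -5, 0, 0, 0, -1], [0, 0, -5, 0, 0, 0, -1], [0, 0, -5, 0, 0, 0, -1], [0, 0, 0, 0, 0, 0, -1], [0, 0, 0, 0, 0, 0, -1]]

```text
t: 10.22
tcp_pos: [0.5637, -0.1649, 0.0929]
tool_rot: [0.308, 0.951, -0.0, 0.001]
force: [0.4, 1.3, 1.3]
finger_gap: 0.664
gripper_force: 52.9
```

```bash
python3 look.py f
```

```text
{'tcp_pos': array([ 0.564, -0.165,  0.093]), 'tool_rot': array([ 0.308,  0.951, -0.   ,  0.001]), 'force': array([0.399, 1.311, 1.278]), 'ft_torque': array([ 0.125, -0.138,  0.004]), 'finger_gap': np.float64(0.664), 'q': array([-4.750e-01,  6.940e-01,  1.651e+00, -1.000e-03,  7.950e-01,
       -1.419e+00])}
[([387.0, 257.0], np.int32(455)), ([424.0, 321.0], np.int32(253)), ([277.0, 318.0], np.int32(88))]
```

View pics/f.png

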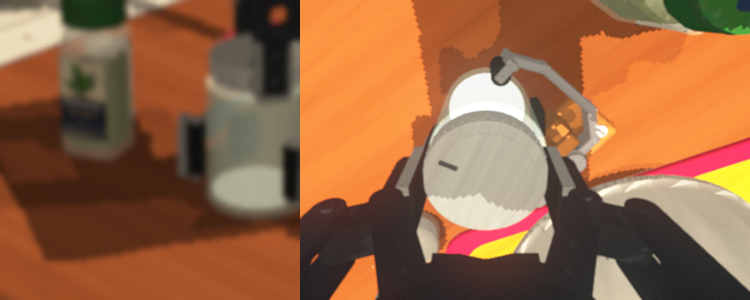

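The wrist view shows the mark unmoved in the hand at (277,318), so the cap is turning with the fingers. The jar is still seated with the roller behind it. I'll finish the twist to about 58 degrees.

Emit:
servo_tool:
  rows:
    - [[0, 0, -5, 0, 0, 0, -1], [0, 0, -5, 0, 0, 0, -1], [0, 0, -5, 0, 0, 0, -1], [0, 0, -3, 0, 0, 0, -1], [0, 0, 0, 0, 0, 0, -1], [0, 0, 0, 0, 0, 0, -1], [0, 0, 0, 0, 0, 0, -1], [0, 0, 0, 0, 0, 0, -1]]

```text
t: 10.98
tcp_pos: [0.5642, -0.1648, 0.0932]
tool_rot: [0.155, 0.988, -0.0, 0.001]
force: [2.4, 0.7, 3.0]
finger_gap: 0.663
gripper_force: 53.1
```

Emit:
servo_tool:
  rows:
    - [[0, 0, 0, 0, 0, -0.002, -1], [0, 0, 0, 0, 0, 0, -1], [0, 0, 0, 0, 0, -0.002, -1], [0, 0, 0, 0, 0, 0, -1]]

```text
t: 11.32
tcp_pos: [0.563, -0.164, 0.0965]
tool_rot: [0.154, 0.988, 0.0, -0.0]
force: [3.9, 1.9, -0.3]
finger_gap: 0.659
gripper_force: 53.8
```

Emit:
servo_tool:
  rows:
    - [[0, 0, 0, 0, 0, -0.003, -1], [0, 0, 0, 0, 0, -0.004, -1], [0, 0, 0, 0, 0, -0.004, -1], [0, 0, 0, 0, 0, -0.004, -1], [0, 0, 0, 0, 0, -0.004, -1], [0, 0, 0, 0, 0, -0.004, -1], [0, 0, 0, 0, 0, -0.004, -1], [0, 0, 0, 0, 0, -0.004, -1]]

```text
t: 11.98
tcp_pos: [0.5632, -0.1644, 0.1284]
tool_rot: [0.154, 0.988, -0.0, -0.0]
force: [0.5, 0.4, -0.6]
finger_gap: 0.661
gripper_force: 53.9
```

Emit:
servo_tool:
  rows:
    - [[0, 0, 0, 0, 0, 0, -1], [0, 0, 0, 0, 0, 0, -1], [0, 0, 0, 0, 0, 0, -1], [0, 0, 0, 0, 0, 0, -1], [0, 0, 0, 0, 0, 0, -1], [0, 0, 0, 0, 0, 0, -1]]

```text
t: 12.48
tcp_pos: [0.5631, -0.1643, 0.1275]
tool_rot: [0.154, 0.988, 0.0, -0.0]
force: [-0.2, -0.1, 0.1]
finger_gap: 0.663
gripper_force: 53.9
```

```bash
python3 look.py g
```

```text
{'tcp_pos': array([ 0.563, -0.164,  0.128]), 'tool_rot': array([ 0.154,  0.988,  0.   , -0.   ]), 'force': array([-0.171, -0.066,  0.118]), 'ft_torque': array([ 0.052, -0.043,  0.049]), 'finger_gap': np.float64(0.663), 'q': array([-0.474,  0.64 ,  1.634, -0.   ,  0.868, -1.736])}
[([264.0, 249.0], np.int32(236)), ([380.0, 248.0], np.int32(111)), ([326.0, 251.0], np.int32(93)), ([424.0, 321.0], np.int32(244)), ([277.0, 318.0], np.int32(97))]
```

View pics/g.png

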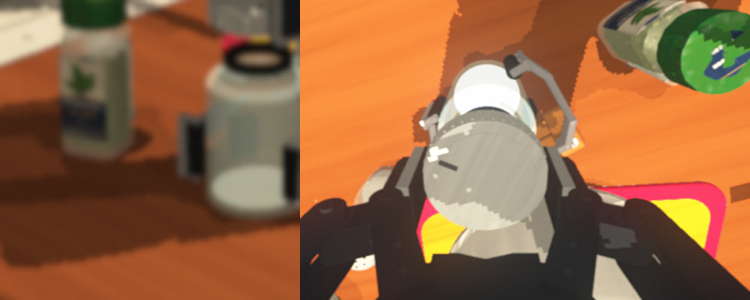

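The scene view shows the jar upright and still in the clamp, its black-sealed mouth open. The wrist view shows the cap level in the fingers above it, with the mark still at (277,318). I'm handing in.

```bash
python3 -c "
from station import manip
print(manip.sign_off())"
```

```text
the job is handed in; nothing more can be done
None
```

I pushed the jar home in the clamp, twisted the cap about 58° anticlockwise, and lifted it off; it is held level about 2 cm above the mouth. The job is handed in, but the sign-off gave no verdict.

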